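Fit out a tube block with press-in sleeves

TASK

Get the aluminium tube block ready: set it down in the nest of the clamp fixture with its blank end under the reach of the swing clamp, swing the clamp arm fully in over that end and screw the knob down clockwise until it stops, so that the foot holds the block firmly. Only then press each bronze sleeve standing on the bench into a bore of its own, any bore, until its shoulder sits fully home and flush on the block. Leave the timer and the tally counter where they are.

Things in the scene. Friction and masses are not known exactly. Their poses are not given: they have to be found in the camera images.
- fixture: the fixed clamp fixture: grey base plate 116 x 216 mm, 8 mm thick, with low steel walls (top 23 mm above the bench, sloped lead-ins inside) round a nest 64 x 180 mm, long side along its y axis. Origin: centre of the base plate's underside on the bench; z up. A steel post stands at x +52, y +66 mm, carrying the swing clamp. Place and yaw vary.
- nest_floor (a point): centre of the nest floor, 8 mm above the bench: where the origin of the tube block belongs (2 mm play on each side). The blank end of the block must lie at the fixture's +y end
- tube_block: loose aluminium block 60 (x) x 176 (y) x 45 mm (z), 0.6 kg, origin at the centre of its underside. Three bores in a row in its top at y -64, -20 and +24 mm; the +y end, from about y +44 mm on, is blank. Can be gripped across its 60 mm width anywhere along its sides. In the nest its axes are parallel to the fixture's
- blank_end (a point): point on the block's top face at y +66 mm, in the middle of the blank end, where the clamp foot bears
- bore_1 (a point): centre of the mouth of bore 1, in the block's top face (block y -64 mm). The bore is 31.2 mm wide with a small chamfer; the first 8 mm go freely, then a black ring in the bore makes it tight: it takes a push of about 10 N to drive a sleeve the last 6 mm. It stays where it is pushed
- bore_2 (a point): centre of the mouth of bore 2, in the block's top face (block y -20 mm). The bore is 31.2 mm wide with a small chamfer; the first 8 mm go freely, then a black ring in the bore makes it tight: it takes a push of about 10 N to drive a sleeve the last 6 mm. It stays where it is pushed
- bore_3 (a point): centre of the mouth of bore 3, in the block's top face (block y 24 mm). The bore is 31.2 mm wide with a small chamfer; the first 8 mm go freely, then a black ring in the bore makes it tight: it takes a push of about 10 N to drive a sleeve the last 6 mm. It stays where it is pushed
- sleeve_1: bronze sleeve, 31 mm tall, standing upright on the bench (all sleeves are alike; two or three are there): shank 30 mm dia. x 14 mm long with a chamfered foot, above it a shoulder 40 mm dia. x 4 mm, above that a collar 28 mm dia. x 13 mm to grip. 90 g, heaviest at the foot. Origin: centre of the shank's foot, z along its axis up to the collar
- sleeve_2: bronze sleeve, 31 mm tall, standing upright on the bench (all sleeves are alike; two or three are there): shank 30 mm dia. x 14 mm long with a chamfered foot, above it a shoulder 40 mm dia. x 4 mm, above that a collar 28 mm dia. x 13 mm to grip. 90 g, heaviest at the foot. Origin: centre of the shank's foot, z along its axis up to the collar
- sleeve_3: bronze sleeve, 31 mm tall, standing upright on the bench (all sleeves are alike; two or three are there): shank 30 mm dia. x 14 mm long with a chamfered foot, above it a shoulder 40 mm dia. x 4 mm, above that a collar 28 mm dia. x 13 mm to grip. 90 g, heaviest at the foot. Origin: centre of the shank's foot, z along its axis up to the collar
- shoulder_1 (a point): centre of the underside of sleeve 1's shoulder, 14 mm above its origin; meets the bore's mouth point when the sleeve is home
- shoulder_2 (a point): centre of the underside of sleeve 2's shoulder, 14 mm above its origin; meets the bore's mouth point when the sleeve is home
- shoulder_3 (a point): centre of the underside of sleeve 3's shoulder, 14 mm above its origin; meets the bore's mouth point when the sleeve is home
- clamp_pivot (a point): on the vertical hinge axis of the clamp arm, at the height of the arm's upper side (73 mm above the bench)
- clamp_arm (a joint): angle of the steel clamp arm (10 mm thick, 20 mm wide, underside 63 mm above the bench) about its post, rad: 0 = fully in, against its stop, pointing along the fixture's -x over the block's blank end; grows to 1.45 as it swings out (clockwise from above) towards the fixture's +y. Starts swung out. Stays where left; it takes about 8 N at the knob to swing it
- knob_top (a point): centre of the top of the knurled black knob of the clamp screw, 30 mm dia., 22 mm tall, its axis vertical, 52 mm from clamp_pivot. Its underside is 15.5 mm above the arm's upper side when the screw is fully up and 5.5 mm when fully down
- thumbscrew (a joint): angle of the knob, rad: 0 = fully up, grows clockwise seen from above, stop at 12.57 (two turns); goes down 5 mm a turn. Turns easily (about 0.03 N m). With the block in place the sprung rubber foot, 20 mm dia., touches it at about 8.8 rad and presses with about 12 N at the stop
- clamp_foot: the rubber foot under the clamp screw; origin on the screw axis, 3 mm above the foot's underside
- timer: white lab timer 63 x 68 x 36 mm, bystander
- tally_counter: round tally counter 54 x 73 x 25 mm, bystander
Not all that is in view belongs to the job. What is shaped like the sleeve_1 but pink or purple is not meant.

How it is judged:
By the outcome, as a careful person would: the job done as asked, in the order asked, and still so for the second after the job is handed in, with the robot touching nothing.
Of sleeve_1, sleeve_2, sleeve_3 only 2 to 3 are there at a start; the rules pass over those that are not, and their reading is None.
At some moment in a run one of sleeve_1, sleeve_2, sleeve_3 may be knocked a few centimetres aside while the robot is not near it.
It also fails if it takes over 210 s, if anything falls off the work surface, if the arm or the gripper's body presses on something with over 40 N, if the wrist force passes 120 N, or if a joint passes its speed limit or range.

ROBOT

A 6-joint arm with a two-finger parallel gripper is mounted at the origin on a cart in front of the work surface, level with it; the furniture and walls round the work are solid. World frame = base frame: x ahead of the robot, y to its left, z up, the work surface at z = 0. Lengths are in m, angles in rad, forces in N, time in s.
With the tool pointing down it reaches from about 0.4 to 0.825 m from the base axis. Payload 7 kg.
Tool frame: the origin (TCP) lies between the finger pads; the fingertips stand 22 mm ahead of it and the grasp point (between the pads) lies 3 mm ahead of it (arm.tip_reach is the distance from the TCP to the fingertips, in m); z points along the fingers, y is the line along which they close (so a half turn about z gives the same grasp; the last joint's range is limited). The gripper opens to 88 mm and grips with 3 to 60 N. Pads are 19 mm wide; open, the fingers measure 130 mm over their backs; the gripper's body (78 mm by 193 mm) begins 47 mm behind the grasp point.
Start: joints at [1.454, 0.359, 0.012, 0, -1.224, -0.288], TCP at [0.266, 0.62, 0.249] pointing down, gripper open.
Joint ranges: [-3.07, 3.07], [-1.43, 2.12], [-1.02, 1.25], [-3.03, 1.67], [-3.05, -0], [-3.03, 3.03]. Speed limits (rad/s): [2.39, 2.39, 3.01, 3.14, 3.14, 3.14].

INTERFACE

Orientations are given as [roll, pitch, yaw] about the fixed x, y, z axes, in that order (R = Rz(yaw) Ry(pitch) Rx(roll)).
In Python, from station import arm, viewer gives the robot as it stands. The module is installed in compiled form; this text tells all that it offers.
- The arm moves only by the tool apply_moves, never from a script. Its argument "commands" is a list that holds one entry, the list of rows, each a list of 5 numbers: the closure, from -1 (fully open) to 1 (shut), then the shift along the world's x, y, z as a fraction of full scale, then the turn about the world's z as a fraction of full scale. In form: [[[fingers, tx, ty, tz, yaw], ...]]. A call has 1 to 12 rows; each row shifts and turns the commanded pose from where the row before left it; what a row does not reach is not made up. Full scale, the value 1, is 20 cm for a shift and pi rad for a turn. A row lasts 1/10 s, in which the tool goes at most 50 mm and 8.59 degrees, less where a joint would pass 70% of its speed; a pose out of reach is approached as far as the arm can. A call with a number of a shift or a turn outside -1 to 1 is refused whole. A call with a gripper value outside its range is refused whole. The fingers move at their own pace and stop on an object; "force" is the grip in N (left out, the last holds). Time passes only in rows, so rows that do not move let the fingers close. It gives the time, the measured TCP pose, the force, the opening and the grip force at its end, in the units of the state.
- arm.get_state(): the state, without advancing time (a new reading comes with each control period).
- viewer.grab_frame(name): name is "scene" or "top"; returns a dict with "image" (400x640x3 uint8, blue, green, red), "mtx" (3x3 intrinsics, pixels), "rvec" (rotation vector, rad) and "tvec" (3), from world to camera coordinates, as OpenCV has them. Camera axes: x right, y down, z forward; pixel columns grow to the right and rows downward; lengths in m; the calibration is good to about 2 mm. A picture is of the moment at which its call begins. There is no depth.
- arm.job_done(): hands the job in; it is judged then, once.
The state is a dict: "t": time; "q": joint angles; "qd": joint speeds; "joint_efforts": joint torques, N m; "eef_pos": TCP position; "ee_rot": TCP orientation; "force": force on the tool from outside, world axes, zero at the start; "moment": the same for the moment, N m; "width": finger opening in m; "gripper_force": force on a finger pad.
Only numpy, scipy, OpenCV 4.12 (cv2) and the standard library are available. Lean on these libraries where they do the work, as an engineer would, in place of code of your own. Each camera call takes 0.05 s, during which the arm holds its last target. There are 200 camera calls.

## Working session

There is one attempt and no reset: what is moved stays moved. The work goes in short steps, Python scripts to look and compute and a tool call to move; the robot and the scene stay as the last step left them, time stands still between calls to the robot, and variables do not carry over. Pictures are saved under pics/ and viewed, at most 17 in all, crops included, and the job is handed in when it is done.

Besides the shell and the picture viewer there is one more tool, called after "Request:" as name([rows], argument=value, ...), one row to a line, values as JSON. apply_moves: Moves the arm, as the interface text tells. Shift numbers are shares of 20 cm and turn numbers shares of pi rad, none past 1 either way. Its arguments: {"type":"object","properties":{"commands":{"type":"array","items":{"type":"array","items":{"type":"array","items":{"type":"number"}}}},"force":{"type":"number"}},"required":["commands"]}

```bash
mkdir -p pics
cat > h.py <<'E'
import numpy as np, cv2
from station import arm, viewer
def grab(n,save=None):
    f=viewer.grab_frame(n)
    if save: cv2.imwrite('pics/'+save,f['image'])
    return f
def ray(f,u,v,z):
    R=cv2.Rodrigues(np.array(f['rvec'],float))[0];t=np.array(f['tvec'],float).ravel()
    p=cv2.undistortPoints(np.array([[[u,v]]],float),np.array(f['mtx'],float),None)[0,0]
    d=R.T@np.array([p[0],p[1],1]);c=-R.T@t
    return c+d*(z-c[2])/d[2]
def proj(f,P):
    return cv2.projectPoints(np.array(P,float).reshape(-1,3),np.array(f['rvec'],float),np.array(f['tvec'],float),np.array(f['mtx'],float),None)[0][:,0]
def st():
    s=arm.get_state();print({k:np.round(s[k],4).tolist() for k in('t','q','eef_pos','ee_rot','force','width','gripper_force')})
E
python3 - <<'E'
from h import *
a=grab('top','t0.png');b=grab('scene','s0.png');st();print(arm.tip_reach)
for f in(a,b):
    R=cv2.Rodrigues(np.array(f['rvec'],float))[0];print(-R.T@np.array(f['tvec']).ravel(),R[2],f['mtx'][0][0])
E
```

```text
{'t': 0.1, 'q': [1.4541, 0.3593, 0.0112, -0.0003, -1.2241, -0.2881], 'eef_pos': [0.2657, 0.6201, 0.2477], 'ee_rot': [3.1401, -0.0001, -0.4049], 'force': [-0.9959, 0.2686, 0.3103], 'width': 0.0876, 'gripper_force': 0.0}
0.022
[0.43170171 0.08535976 1.18213491] [ 0.06711961  0.01339574 -0.99765501] 362.0796539879998
[-0.08462428 -0.51277336  0.81364865] [ 0.54673345  0.53463918 -0.64439389] 422.6690989741686
```

View pics/t0.png

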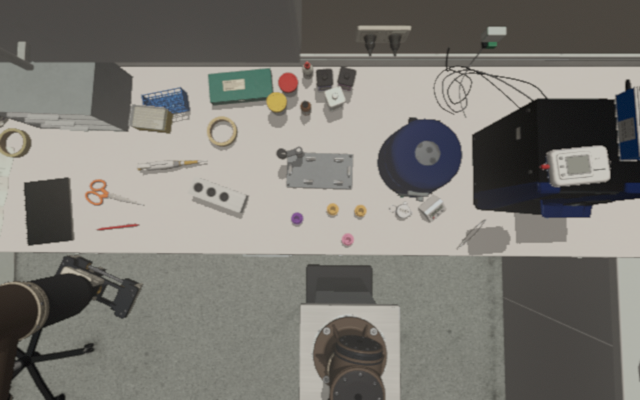

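View pics/s0.png

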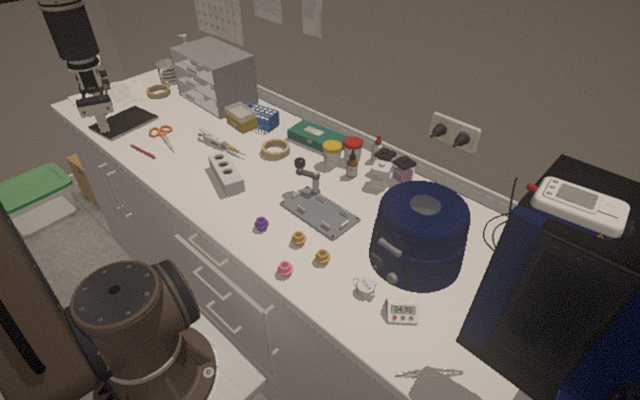

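The top view shows the fixture near (320,170), the block near (219,196), two bronze sleeves at (333,209) and (360,211), and decoys at (297,218) and (347,239). I'll zoom in on both views.

Run:
```python
import cv2
t=cv2.imread('pics/t0.png');s=cv2.imread('pics/s0.png')
cv2.imwrite('pics/t0c.png',cv2.resize(t[140:250,180:380],None,fx=4,fy=4,interpolation=cv2.INTER_CUBIC))
cv2.imwrite('pics/s0c.png',cv2.resize(s[140:290,200:370],None,fx=4,fy=4,interpolation=cv2.INTER_CUBIC))
```

```text
(no output)
```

View pics/t0c.png

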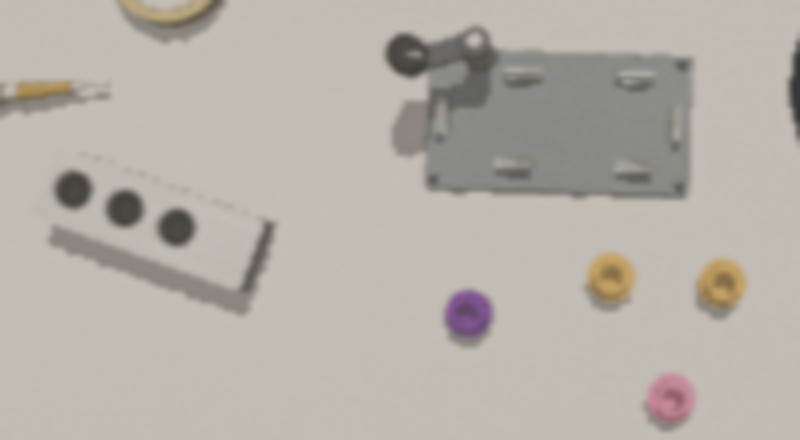

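View pics/s0c.png

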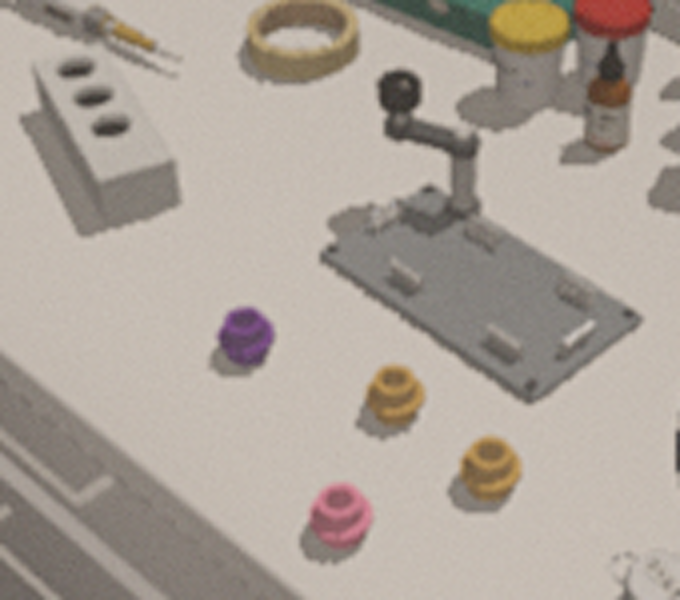

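The crops make the layout clear. The fixture's +y points to world +y (left), with its post at the upper left and the arm swung out to the left. The block's blank end points right, so it needs about a half turn. Now I'll measure.

```bash
cat > meas.py <<'E'
from h import *
def blobs(m,lo=8,hi=1e9):
    n,l,s,c=cv2.connectedComponentsWithStats(m.astype(np.uint8))
    return [(c[i],s[i,4]) for i in range(1,n) if lo<=s[i,4]<=hi]
def orange(f):
    h=cv2.cvtColor(f['image'],cv2.COLOR_BGR2HSV)
    return (h[...,0]>10)&(h[...,0]<25)&(h[...,1]>105)&(h[...,2]>90)
def up(f,box,k=8):
    x0,y0,x1,y1=box
    g=cv2.resize(f['image'][y0:y1,x0:x1],None,fx=k,fy=k,interpolation=cv2.INTER_CUBIC)
    return g,lambda p:((p[0]+.5)/k-.5+x0,(p[1]+.5)/k-.5+y0)
def rect(f,mask,tr,z):
    cs=max(cv2.findContours(mask.astype(np.uint8),cv2.RETR_EXTERNAL,cv2.CHAIN_APPROX_NONE)[0],key=cv2.contourArea)
    P=np.array([ray(f,*tr(p[0]),z)[:2] for p in cs]);r=cv2.minAreaRect((P*1000).astype(np.float32));return r
E
python3 - <<'E'
from meas import *
a=grab('top');b=grab('scene')
for f,n in((a,'top'),(b,'scene')):
    for c,s in blobs(orange(f),20,400): print(n,c.round(1),s,ray(f,*c,.018).round(4))
# block bores in top
g,tr=up(a,(185,175,255,225));gray=cv2.cvtColor(g,6)
for c,s in blobs(gray<95,1000,9000):
    print('bore',tr(c),s,ray(a,*tr(c),.045).round(4))
g,tr=up(b,(205,145,250,200));gray=cv2.cvtColor(g,6)
for c,s in blobs(gray<85,300,9000):
    print('bore s',tr(c),s,ray(b,*tr(c),.045).round(4))
print(a['image'][186,232],a['image'][205,240],a['image'][225,240], a['image'][175,330],a['image'][192,330])
# fixture plate in top
g,tr=up(a,(270,140,365,200));gray=cv2.cvtColor(g,6)
m=cv2.morphologyEx((gray<158).astype(np.uint8),cv2.MORPH_OPEN,np.ones((160,160)))
print('fix',rect(a,m,tr,.008)); cv2.imwrite('pics/m.png',m*255)
E
```

```text
top [276.3 101.8] 307 [0.808  0.2403 0.018 ]
top [190.2 161.9] 28 [0.6081 0.5184 0.018 ]
top [ 97.3 192.1] 174 [0.5078 0.8189 0.018 ]
top [332.3 208.7] 83 [0.4583 0.0553 0.018 ]
top [360.  210.4] 87 [ 0.4531 -0.0334  0.018 ]
scene [243.3 124.2] 239 [0.736 0.621 0.018]
scene [159.8 131.1] 83 [0.4979 0.8062 0.018 ]
scene [331.9 146.1] 219 [0.8489 0.2827 0.018 ]
scene [232.5 148.6] 25 [0.6064 0.5208 0.018 ]
scene [352.6 162.8] 41 [0.8204 0.1684 0.018 ]
scene [298.4 238.5] 139 [0.4565 0.0543 0.018 ]
scene [322.3 256.8] 160 [ 0.452  -0.0348  0.018 ]
bore (np.float64(197.88088869370807), np.float64(187.01151788565954)) 3131 [0.5238 0.4816 0.045 ]
bore (np.float64(210.738897365885), np.float64(191.70392306456793)) 3113 [0.5092 0.4404 0.045 ]
bore (np.float64(223.67173789405265), np.float64(196.42230662983425)) 3077 [0.4944 0.399  0.045 ]
bore s (np.float64(218.58543103448275), np.float64(157.28025862068966)) 725 [0.5206 0.4785 0.045 ]
bore s (np.float64(222.80598072562358), np.float64(164.3112244897959)) 882 [0.506  0.4373 0.045 ]
bore s (np.float64(227.28757668711657), np.float64(171.74424846625766)) 978 [0.4913 0.3956 0.045 ]
[181 189 194] [179 187 190] [180 188 194] [133 137 136] [180 189 193]
fix ((582.111572265625, 103.25865173339844), (115.39186096191406, 200.80990600585938), 0.2694365084171295)
```

```bash
cat >> meas.py <<'E'
def fixture(a):
    g,tr=up(a,(270,140,375,205));gray=cv2.cvtColor(g,6)
    m=cv2.morphologyEx((gray<160).astype(np.uint8),cv2.MORPH_CLOSE,np.ones((60,60)))
    m=cv2.morphologyEx(m,cv2.MORPH_OPEN,np.ones((50,50)))
    def last(v): return len(v)-1-np.argmax(v[::-1]>0)
    B=np.array([ray(a,*tr((c,last(m[:,c]))),.008)[:2] for c in range(190,560,4)])
    Rr=np.array([ray(a,*tr((last(m[r]),r)),.008)[:2] for r in range(150,350,4)])
    L=np.array([ray(a,*tr((np.argmax(m[r]>0),r)),.008)[:2] for r in range(280,350,4)])
    T=np.array([ray(a,*tr((c,np.argmax(m[:,c]>0))),.008)[:2] for c in range(330,560,4)])
    return [(n,np.median(X,0).round(4),cv2.fitLine((X*1000).astype(np.float32),cv2.DIST_HUBER,0,.01,.01).ravel().round(4)) for n,X in(('B',B),('R',Rr),('L',L),('T',T))]
E
python3 - <<'E'
from meas import *
a=grab('top');b=grab('scene')
for l in fixture(a): print(*l)
g,tr=up(a,(270,135,375,205));gray=cv2.cvtColor(g,6)
for c,s in blobs(gray<75,1000,9000): print('knob',tr(c),s,ray(a,*tr(c),.11).round(4))
g,tr=up(b,(285,150,335,210));gray=cv2.cvtColor(g,6)
for c,s in blobs(gray<75,1000,9000): print('knob s',tr(c),s,ray(b,*tr(c),.0995).round(4))
cv2.imwrite('pics/x.png',cv2.threshold(gray,160,255,0)[1])
E
```

```text
B [0.5232 0.1074] [2.740000e-02 9.996000e-01 5.228185e+02 1.132988e+02]
R [ 0.583  -0.0096] [ 9.996000e-01 -2.790000e-02  5.869606e+02 -1.035840e+01]
L [0.555  0.2161] [  0.5946   0.804  555.0618 219.342 ]
T [0.6399 0.0795] [ 3.400000e-03 -1.000000e+00  6.399384e+02  5.691280e+01]
knob (np.float64(280.9246278672523), np.float64(154.14711444607124)) 2049 [0.6184 0.2121 0.11  ]
knob s (np.float64(299.2654806659506), np.float64(162.85669978517723)) 4655 [0.6214 0.2119 0.0995]
knob s (np.float64(308.1337394067797), np.float64(175.34807556497174)) 1416 [0.5954 0.151  0.0995]
```

Measurements agree with the given sizes: bore spacing is 44 mm, plate width is 116–117 mm and the knob-to-pivot distance is 52 mm. Moving above the block now.

Request:
apply_moves([
  [[-1,0.098,-0.083,0,0.0433],[-1,0.098,-0.083,0,0.0433],[-1,0.098,-0.083,0,0.0433],[-1,0.098,-0.083,0,0.0433],[-1,0.098,-0.083,0,0.0433],[-1,0.098,-0.083,0,0.0433],[-1,0.098,-0.083,0,0.0433],[-1,0.098,-0.083,0,0.0433],[-1,0.098,-0.083,0,0.0433],[-1,0.098,-0.083,0,0.0433],[-1,0.098,-0.083,0,0.0433],[-1,0.098,-0.083,0,0.0433]],
])

```text
t: 1.5
eef_pos: [0.5018, 0.4205, 0.2486]
ee_rot: [3.142, -0.0, 1.233]
force: [0.1, 1.0, 0.1]
width: 0.0875
gripper_force: 0.0
```

Request:
apply_moves([
  [[-1,0,0,-0.1,0],[-1,0,0,-0.1,0],[-1,0,0,-0.1,0],[-1,0,0,-0.1,0],[-1,0,0,-0.1,0],[-1,0,0,-0.1,0],[-1,0,0,0,0]],
])

```text
t: 2.2
eef_pos: [0.4998, 0.4198, 0.1255]
ee_rot: [-3.14, 0.005, 1.227]
force: [-0.1, -0.0, -0.9]
width: 0.0877
gripper_force: 0.0
```

Run:
```python
from meas import *
st();a=grab('top');b=grab('scene')
A=cv2.resize(a['image'][150:240,170:290],None,fx=4,fy=4,interpolation=2);B=cv2.resize(b['image'][100:215,170:290],None,fx=4,fy=4,interpolation=2)
cv2.imwrite('pics/1.png',cv2.vconcat([A,B])[:820:1][::1]);cv2.imwrite('pics/1.png',cv2.resize(cv2.vconcat([A,B]),None,fx=.7,fy=.7,interpolation=3))
```

```text
{'t': 2.2, 'q': [0.9964, 0.4217, -0.1894, -0.0009, -0.9649, 1.8019], 'eef_pos': [0.4998, 0.4198, 0.1255], 'ee_rot': [-3.1397, 0.0049, 1.227], 'force': [-0.0716, -0.0188, -0.8962], 'width': 0.0877, 'gripper_force': 0.0}
```

View pics/1.png

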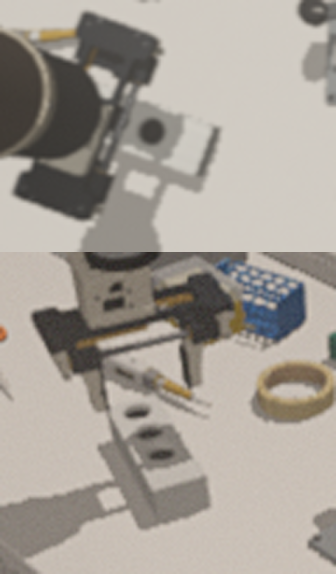

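The gripper straddles the block as intended: in the top half, bore 3 shows at (150,130) and the finger pads line up with the block's width. Descend and grip.

Request:
apply_moves([
  [[-1,0.005,0,-0.1,0],[-1,0,0,-0.1,0],[-1,0,0,-0.1,0],[-1,0,0,-0.08,0],[-1,0,0,-0.04,0],[-1,0,0,0,0],[1,0,0,0,0],[1,0,0,0,0],[1,0,0,0,0],[1,0,0,0,0],[1,0,0,0,0],[1,0,0,0,0]],
], force=40)

```text
t: 3.5
eef_pos: [0.502, 0.4215, 0.0451]
ee_rot: [3.142, -0.001, 1.228]
force: [-2.2, -0.1, 5.1]
width: 0.0598
gripper_force: 40.0
```

Request:
apply_moves([
  [[1,0,0,0.05,0],[1,0,0,0.1,0],[1,0,0,0.1,0],[1,0,0,0.1,0],[1,0,0,0.05,0],[1,0,0,0,0]],
])

```text
t: 4.1
eef_pos: [0.5023, 0.4215, 0.1255]
ee_rot: [3.141, -0.002, 1.227]
force: [0.1, 0.5, -7.6]
width: 0.0598
gripper_force: 40.0
```

Run:
```python
from meas import *
st();a=grab('top')
print(arm.get_state()['force'])
```

```text
{'t': 4.1, 'q': [0.995, 0.4225, -0.1883, -0.0001, -0.9584, 1.8033], 'eef_pos': [0.5023, 0.4215, 0.1255], 'ee_rot': [3.1413, -0.0015, 1.2274], 'force': [0.0892, 0.5286, -7.5928], 'width': 0.0598, 'gripper_force': 39.9983}
[ 0.14629445 -0.14632734 -8.19365035]
```

Request:
apply_moves([
  [[1,0.0208,-0.085,0.06,-0.0473],[1,0.0208,-0.085,0.06,-0.0473],[1,0.0208,-0.085,0.06,-0.0473],[1,0.0208,-0.085,0.06,-0.0473],[1,0.0208,-0.085,0.06,-0.0473],[1,0.0208,-0.085,0.06,-0.0473],[1,0.0208,-0.085,0,-0.0473],[1,0.0208,-0.085,0,-0.0473],[1,0.0208,-0.085,0,-0.0473],[1,0.0208,-0.085,0,-0.0473]],
])

```text
t: 5.15
eef_pos: [0.5428, 0.2499, 0.1946]
ee_rot: [3.139, 0.002, -0.265]
force: [0.4, 1.1, -7.4]
width: 0.0597
gripper_force: 40.0
```

Request:
apply_moves([
  [[1,0.0208,-0.085,0,-0.0473],[1,0.0208,-0.085,0,-0.0473],[1,0.0208,-0.085,0,-0.0473],[1,0.0208,-0.085,0,-0.0473],[1,0.0208,-0.085,0,-0.0473],[1,0.0208,-0.085,0,-0.0473],[1,0.0208,-0.085,0,-0.0473],[1,0.0208,-0.085,0,-0.0473],[1,0.0208,-0.085,0,-0.0473],[1,0,0,0,0],[1,0,0,0,0]],
])

```text
t: 6.25
eef_pos: [0.5804, 0.0977, 0.1951]
ee_rot: [3.139, -0.001, -1.595]
force: [-0.4, 0.7, -7.0]
width: 0.0596
gripper_force: 40.0
```

Run:
```python
from meas import *
st();a=grab('top');b=grab('scene')
A=cv2.resize(a['image'][120:220,260:390],None,fx=4,fy=4,interpolation=2);B=cv2.resize(b['image'][90:260,240:370],None,fx=4,fy=4,interpolation=2)
cv2.imwrite('pics/2.png',cv2.resize(cv2.vconcat([A,B]),None,fx=.55,fy=.55,interpolation=3))
```

```text
{'t': 6.25, 'q': [0.4984, 0.2594, -0.2574, -0.0006, -1.0564, -0.5223], 'eef_pos': [0.5804, 0.0977, 0.1951], 'ee_rot': [3.1392, -0.0007, -1.595], 'force': [-0.3904, 0.6668, -7.0462], 'width': 0.0596, 'gripper_force': 39.9985}
```

View pics/2.png

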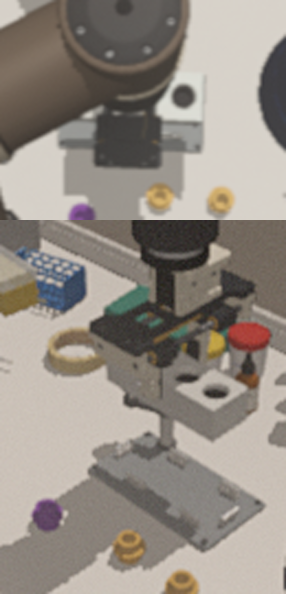

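The block is over the fixture with bore 1 visible at the −y end. I'll check where it sits in the grip from the bore position in both views.

Run:
```python
from meas import *
a=grab('top');b=grab('scene')
print(proj(a,[.5788,.0337,.195]),proj(b,[.5788,.0337,.195]))
for f,box,th in((a,(297,134,318,158),95),(b,(325,168,350,190),80)):
    g,tr=up(f,box);gray=cv2.cvtColor(g,6)
    for c,s in blobs(gray<th,600,6000): print(tr(c),s,ray(f,*tr(c),.195).round(4))
```

```text
[[342.03840911 163.31398421]] [[337.0596203  166.93205571]]
(np.float64(337.55041932907346), np.float64(168.5645966453674)) 1252 [0.5744 0.0283 0.195 ]
```

Run:
```python
from meas import *
a=grab('top')
g,tr=up(a,(330,152,355,175));gray=cv2.cvtColor(g,6)
for th in(85,100):
  for c,s in blobs(gray<th,600,9000): print(tr(c),s,ray(a,*tr(c),.195).round(4))
```

```text
(np.float64(332.36542384406164), np.float64(154.18591341795104)) 2206 [0.604  0.0603 0.195 ]
(np.float64(331.70380434782606), np.float64(162.1189182194617)) 966 [0.582  0.0621 0.195 ]
(np.float64(342.46065848214283), np.float64(163.07693917410714)) 3584 [0.5795 0.0325 0.195 ]
(np.float64(332.5917303172738), np.float64(154.3851106541324)) 2553 [0.6035 0.0597 0.195 ]
(np.float64(331.93275796661607), np.float64(161.7915402124431)) 1318 [0.5829 0.0614 0.195 ]
(np.float64(342.5027109504622), np.float64(163.14332484000948)) 4219 [0.5793 0.0324 0.195 ]
```

Request:
apply_moves([
  [[1,0.005,0.0115,-0.08,0],[1,0,0,-0.1,0],[1,0,0,-0.1,0],[1,0,0,-0.1,0],[1,0,0,-0.1,0],[1,0,0,-0.08,0],[1,0,0,-0.05,0],[1,0,0,0,0],[1,0,0,0,0]],
])

```text
t: 7.4
eef_pos: [0.5825, 0.1008, 0.0751]
ee_rot: [-3.141, 0.0, -1.595]
force: [0.1, -0.2, -5.8]
width: 0.0598
gripper_force: 40.0
```

Request:
apply_moves([
  [[1,0,0,-0.015,0],[1,0,0,-0.015,0],[1,0,0,-0.01,0],[1,0,0,0,0],[1,0,0,0,0]],
])

```text
t: 7.9
eef_pos: [0.5821, 0.1005, 0.0666]
ee_rot: [-3.142, -0.0, -1.596]
force: [-1.3, -0.8, -7.8]
width: 0.0596
gripper_force: 40.0
```

Request:
apply_moves([
  [[1,0,0,-0.01,0],[1,0,0,-0.01,0],[1,0,0,-0.01,0],[1,0,0,0,0]],
])

```text
t: 8.3
eef_pos: [0.5825, 0.1006, 0.0606]
ee_rot: [-3.141, 0.0, -1.596]
force: [1.5, -0.5, -7.4]
width: 0.0596
gripper_force: 40.0
```

Request:
apply_moves([
  [[1,0,0,-0.01,0],[1,0,0,-0.005,0],[1,0,0,0,0]],
])

```text
t: 8.6
eef_pos: [0.5825, 0.1007, 0.0575]
ee_rot: [-3.141, 0.0, -1.596]
force: [3.2, 0.3, -8.6]
width: 0.0597
gripper_force: 40.0
```

Request:
apply_moves([
  [[1,0.002,0,-0.01,0],[1,0,0,-0.005,0],[1,0,0,-0.005,0],[1,0,0,0,0]],
])

```text
t: 9.0
eef_pos: [0.5826, 0.1006, 0.0534]
ee_rot: [-3.141, 0.0, -1.596]
force: [3.1, 0.4, -8.1]
width: 0.0598
gripper_force: 40.0
```

Request:
apply_moves([
  [[1,0,0,-0.005,0],[1,0,0,-0.005,0],[1,0,0,0,0]],
])

```text
t: 9.3
eef_pos: [0.5826, 0.1006, 0.0532]
ee_rot: [-3.141, 0.0, -1.595]
force: [-5.3, 0.3, 7.9]
width: 0.0595
gripper_force: 40.0
```

Seated: TCP is at 0.053 and there is floor contact. Release, rise and look.

Request:
apply_moves([
  [[-1,0,0,0.005,0],[-1,0,0,0,0],[-1,0,0,0,0],[-1,0,0,0.05,0],[-1,0,0,0.1,0],[-1,0,0,0.15,0],[-1,0,0,0.2,0],[-1,0,-0.1,0.2,0],[-1,0,-0.2,0.1,0],[-1,-0.1,-0.25,0,0],[-1,-0.1,-0.25,0,0],[-1,0,-0.25,0,0]],
])

```text
t: 10.5
eef_pos: [0.5434, -0.1035, 0.214]
ee_rot: [-3.14, 0.001, -1.595]
force: [2.8, -0.1, 0.8]
width: 0.0875
gripper_force: 0.0
```

Run:
```python
from meas import *
st();a=grab('top');b=grab('scene')
A=cv2.resize(a['image'][130:250,265:375],None,fx=4,fy=4,interpolation=2);B=cv2.resize(b['image'][145:285,250:350],None,fx=3.43,fy=3.43,interpolation=2)
cv2.imwrite('pics/3.png',cv2.hconcat([A,B[:480]]))
for f in(a,b):
    for c,s in blobs(orange(f),40,400): print(c.round(1),s,ray(f,*c,.018).round(4))
g,tr=up(a,(265,130,375,205));gray=cv2.cvtColor(g,6)
for c,s in blobs(gray<85,600,9000): print('dark',np.round(tr(c),1),s,ray(a,*tr(c),.053).round(4),ray(a,*tr(c),.11).round(4))
```

```text
{'t': 10.5, 'q': [0.1655, 0.1846, -0.3099, -0.0004, -1.075, -0.1892], 'eef_pos': [0.5434, -0.1035, 0.214], 'ee_rot': [-3.1404, 0.0006, -1.5947], 'force': [2.8252, -0.0861, 0.8214], 'width': 0.0875, 'gripper_force': 0.0}
[276.3 101.8] 306 [0.8079 0.2403 0.018 ]
[ 97.5 192.2] 174 [0.5076 0.8183 0.018 ]
[360.5 210.2] 90 [ 0.454  -0.0349  0.018 ]
[243.1 124.1] 241 [0.7359 0.622  0.018 ]
[160.2 130.9] 90 [0.4995 0.8066 0.018 ]
[331.9 146.1] 217 [0.8487 0.2826 0.018 ]
[352.5 162.8] 46 [0.8199 0.1681 0.018 ]
[298.4 238.4] 142 [0.4567 0.0547 0.018 ]
[322.2 256.8] 163 [ 0.4518 -0.0347  0.018 ]
dark [352.7 190.1] 8528 [ 0.5156 -0.007   0.053 ] [ 0.5114 -0.0023  0.11  ]
```

View pics/3.png

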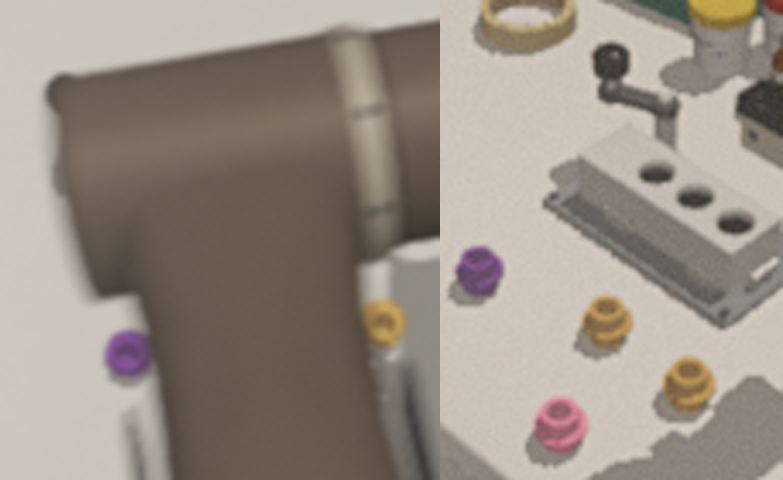

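The block sits level in the nest, blank end under the clamp side. Next is the knob, approached with a high yaw so there is room to turn clockwise.

Request:
apply_moves([
  [[-1,0.0168,0.0687,0,0.0477],[-1,0.0168,0.0687,0,0.0477],[-1,0.0168,0.0687,0,0.0477],[-1,0.0168,0.0687,0,0.0477],[-1,0.0168,0.0687,0,0.0477],[-1,0.0168,0.0687,0,0.0477],[-1,0.0168,0.0687,0,0.0477],[-1,0.0168,0.0687,0,0.0477],[-1,0.0168,0.0687,0,0.0477],[-1,0.0168,0.0687,0,0.0477],[-1,0.0168,0.0687,0,0.0477],[-1,0.0168,0.0687,0,0.0477]],
])

```text
t: 11.8
eef_pos: [0.5858, 0.0635, 0.2132]
ee_rot: [3.142, -0.0, 0.209]
force: [-0.3, -0.1, 0.5]
width: 0.0878
gripper_force: 0.0
```

Request:
apply_moves([
  [[-1,0.0168,0.0687,0,0.0477],[-1,0.0168,0.0687,0,0.0477],[-1,0.0168,0.0687,0,0.0477],[-1,0.0168,0.0687,0,0.0477],[-1,0.0168,0.0687,0,0.0477],[-1,0.0168,0.0687,0,0.0477],[-1,0.0168,0.0687,0,0.0477],[-1,0.0168,0.0687,0,0.0477],[-1,0.0168,0.0687,0,0.0477],[-1,0.0168,0.0687,0,0.0477],[-1,0.0168,0.0687,0,0.0477],[-1,0,0,0,0]],
])

```text
t: 13.0
eef_pos: [0.6228, 0.2154, 0.2128]
ee_rot: [3.141, 0.0, 1.856]
force: [-0.1, 0.5, 0.9]
width: 0.0879
gripper_force: 0.0
```

Run:
```python
from meas import *
st();a=grab('top');b=grab('scene')
for f,box,z in((a,(265,130,330,200),.11),(b,(280,140,330,200),.1)):
    g,tr=up(f,box);gray=cv2.cvtColor(g,6)
    for c,s in blobs(gray<75,600,9000): print('dark',np.round(tr(c),1),s,ray(f,*tr(c),z).round(4))
A=cv2.resize(a['image'][130:220,255:365],None,fx=3,fy=3,interpolation=2);B=cv2.resize(b['image'][100:200,250:360],None,fx=3,fy=3,interpolation=2)
cv2.imwrite('pics/4.png',cv2.vconcat([A,B]))
```

```text
{'t': 13.0, 'q': [0.6284, 0.3554, -0.0764, 0.0001, -1.1389, 2.7983], 'eef_pos': [0.6228, 0.2154, 0.2128], 'ee_rot': [3.1415, 0.0001, 1.856], 'force': [-0.0988, 0.5401, 0.8891], 'width': 0.0879, 'gripper_force': 0.0}
dark [267.3 131.6] 1747 [0.6866 0.2538 0.11  ]
dark [266.7 166.4] 1125 [0.5814 0.2542 0.11  ]
dark [300.8 140.8] 790 [0.7088 0.2919 0.1   ]
dark [313.9 145.1] 4219 [0.7192 0.2451 0.1   ]
dark [299.3 162.8] 4694 [0.6212 0.2117 0.1   ]
dark [299.4 172.6] 808 [0.5874 0.1776 0.1   ]
dark [313.5 177. ] 725 [0.5995 0.1344 0.1   ]
dark [312.6 195.7] 1298 [0.5385 0.0801 0.1   ]
```

View pics/4.png

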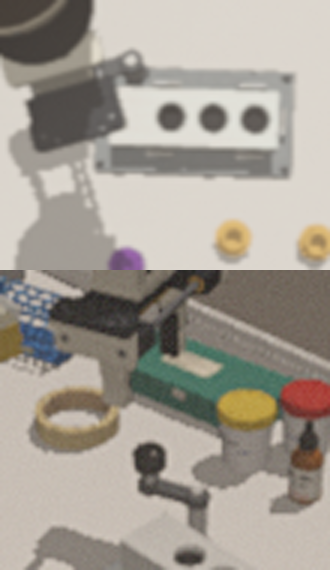

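The gripper is above the knob, which sits at (150,458) in the lower half, and all three bores are clear. Descend and grip the knob.

Request:
apply_moves([
  [[-1,-0.005,-0.01,-0.1,0],[-1,0,0,-0.1,0],[-1,0,0,-0.1,0],[-1,0,0,-0.1,0],[-1,0,0,-0.07,0],[-1,0,0,-0.025,0],[0,0,0,0,0],[1,0,0,0,0],[1,0,0,0,0],[1,0,0,0,0],[1,0,0,0,0],[1,0,0,0,0]],
], force=20)

```text
t: 14.3
eef_pos: [0.6217, 0.2118, 0.1139]
ee_rot: [3.141, -0.0, 1.851]
force: [-0.4, -0.3, -0.1]
width: 0.0453
gripper_force: 0.0
```

Run:
```python
from meas import *
st();a=grab('top')
g,tr=up(a,(295,155,350,185));gray=cv2.cvtColor(g,6)
for c,s in blobs(gray<95,1500,9000): print('bore',np.round(tr(c),1),s,ray(a,*tr(c),.053).round(4))
```

```text
{'t': 14.3, 'q': [0.6247, 0.4362, -0.1966, 0.0, -0.9376, 2.797], 'eef_pos': [0.6217, 0.2118, 0.1139], 'ee_rot': [3.1411, -0.0001, 1.8508], 'force': [-0.4144, -0.2899, -0.0923], 'width': 0.0453, 'gripper_force': 0.0}
bore [311.5 168.5] 2703 [0.5831 0.1221 0.053 ]
bore [325.5 168.9] 2689 [0.5821 0.078  0.053 ]
bore [339.5 169.3] 2590 [0.5809 0.0342 0.053 ]
bore [296.4 174.5] 1951 [0.564  0.1693 0.053 ]
```

Request:
apply_moves([
  [[1,0,0,0,0],[1,0,0,0,0],[1,0,0,0,0],[1,0,0,0,0],[1,0,0,0,0]],
])

```text
t: 14.85
eef_pos: [0.6228, 0.2122, 0.1139]
ee_rot: [3.139, -0.0, 1.851]
force: [6.4, 0.7, -2.2]
width: 0.0292
gripper_force: 20.0
```

Request:
apply_moves([
  [[1,-0.0263,-0.0087,-0.0004,0],[1,-0.0252,-0.0115,-0.0004,0],[1,-0.0238,-0.0141,-0.0004,0],[1,-0.0222,-0.0165,-0.0004,0],[1,-0.0203,-0.0188,-0.0004,0],[1,-0.0182,-0.0208,-0.0004,0]],
], force=25)

```text
t: 15.45
eef_pos: [0.5971, 0.1948, 0.1135]
ee_rot: [3.136, -0.001, 1.852]
force: [12.6, 2.1, -7.8]
width: 0.0293
gripper_force: 25.0
```

Request:
apply_moves([
  [[1,-0.0159,-0.0227,-0.0004,0],[1,-0.0134,-0.0242,-0.0004,0],[1,-0.0107,-0.0255,-0.0004,0],[1,-0.008,-0.0265,-0.0004,0]],
])

```text
t: 15.85
eef_pos: [0.5877, 0.176, 0.1132]
ee_rot: [3.135, -0.002, 1.852]
force: [10.7, 6.4, -9.3]
width: 0.0289
gripper_force: 25.0
```

Request:
apply_moves([
  [[1,-0.0051,-0.0272,-0.0004,0],[1,-0.0022,-0.0276,-0.0004,0],[1,0,0,0,0]],
])

```text
t: 16.15
eef_pos: [0.5859, 0.1647, 0.113]
ee_rot: [3.136, -0.002, 1.851]
force: [10.3, 6.1, -8.7]
width: 0.0295
gripper_force: 25.0
```

Request:
apply_moves([
  [[1,0.006,-0.006,-0.004,0],[1,0.002,-0.006,-0.002,0],[1,0,0,0,0]],
])

```text
t: 16.45
eef_pos: [0.5864, 0.1632, 0.1127]
ee_rot: [3.137, -0.003, 1.852]
force: [-0.4, 10.8, 2.8]
width: 0.0293
gripper_force: 25.0
```

Request:
apply_moves([
  [[1,0,-0.006,0,0],[1,0,-0.006,0,0],[1,0,0,0,0]],
])

```text
t: 16.75
eef_pos: [0.5864, 0.1626, 0.1127]
ee_rot: [3.135, -0.005, 1.852]
force: [-1.8, 17.1, 2.6]
width: 0.0289
gripper_force: 25.0
```

The force climbs with almost no motion, so the arm is on its stop. Next I ease the side push and turn clockwise, following the screw down.

Request:
apply_moves([
  [[1,0,0.008,-0.0006,-0.0475],[1,0,0,-0.0006,-0.0475],[1,0,0,-0.0006,-0.0475],[1,0,0,-0.0006,-0.0475],[1,0,0,-0.0006,-0.0475],[1,0,0,-0.0006,-0.0475],[1,0,0,-0.0006,-0.0475],[1,0,0,-0.0006,-0.0475],[1,0,0,-0.0006,-0.0475],[1,0,0,-0.0006,-0.0475],[1,0,0,-0.0006,-0.0475],[1,0,0,-0.0006,-0.0475]],
])

```text
t: 17.95
eef_pos: [0.5853, 0.1643, 0.1113]
ee_rot: [-3.135, -0.003, 0.055]
force: [-8.7, 18.6, 6.6]
width: 0.0295
gripper_force: 25.0
```

Request:
apply_moves([
  [[1,0,0,-0.0006,-0.0475],[1,0,0,-0.0006,-0.0475],[1,0,0,-0.0006,-0.0475],[1,0,0,-0.0006,-0.0475],[1,0,0,-0.0006,-0.0475],[1,0,0,-0.0006,-0.0475],[1,0,0,-0.0006,-0.0475],[1,0,0,-0.0006,-0.0475],[1,0,0,-0.0006,-0.0475],[1,0,0,-0.0006,-0.0475],[1,0,0,-0.0006,-0.0475],[1,0,0,-0.0006,-0.0475]],
])

```text
t: 19.15
eef_pos: [0.5865, 0.1651, 0.1099]
ee_rot: [-3.138, 0.008, -1.735]
force: [-3.9, 20.1, 3.4]
width: 0.0293
gripper_force: 25.0
```

Request:
apply_moves([
  [[1,0,0.01,-0.0006,-0.0475],[1,0,0,-0.0006,-0.0475],[1,0,0,-0.0006,-0.0475],[1,0,0,-0.0006,-0.0475],[1,0,0,-0.0006,-0.0475],[1,0,0,-0.0006,-0.0475],[1,0,0,-0.0006,-0.0475],[1,0,0,-0.0006,-0.0475],[1,0,0,-0.0006,-0.0475],[1,0,0,-0.0006,-0.0475],[1,0,0,-0.0006,-0.0475],[1,0,0,-0.0006,-0.0475]],
])

```text
t: 20.35
eef_pos: [0.5872, 0.1642, 0.1085]
ee_rot: [3.136, 0.003, 2.757]
force: [3.5, 6.2, 2.1]
width: 0.0293
gripper_force: 25.0
```

Request:
apply_moves([
  [[1,0,0,-0.0006,-0.0475],[1,0,0,-0.0006,-0.0475],[1,0,0,0,0],[0.3,0,0,0,0],[0.3,0,0,0,0],[0.3,0,0,0,0]],
])

```text
t: 20.95
eef_pos: [0.5869, 0.1636, 0.1082]
ee_rot: [3.136, 0.002, 2.464]
force: [3.7, 4.7, 2.8]
width: 0.0311
gripper_force: 3.1
```

Run:
```python
from meas import *
st()
b=grab('scene','s5.png')
cv2.imwrite('pics/5.png',cv2.resize(b['image'][110:240,250:380],None,fx=4,fy=4,interpolation=2))
```

```text
{'t': 20.95, 'q': [0.5921, 0.3721, -0.3176, -0.0001, -0.8757, -2.8401], 'eef_pos': [0.5869, 0.1636, 0.1082], 'ee_rot': [3.1365, 0.0015, 2.4644], 'force': [3.6847, 4.6709, 2.8234], 'width': 0.0311, 'gripper_force': 3.087}
```

View pics/5.png

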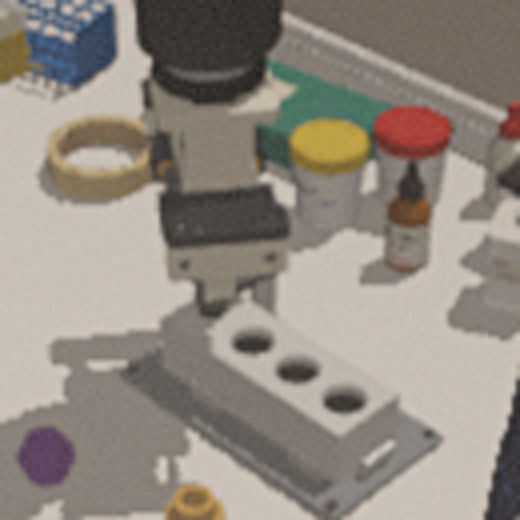

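The gripper is over the clamped-in arm with the block undisturbed. Open and turn back for the second stroke.

Request:
apply_moves([
  [[0,0,0,0,0],[0,0,0,0,0],[0,0,0,0,0],[0,0,0,0,0.0475],[0,0,0,0,0.0475],[0,0,0,0,0.0475],[0,0,0,0,0.0475],[0,0,0,0,0.0475],[0,0,0,0,0.0475],[0,0,0,0,0.0475],[0,0,0,0,0.0475],[0,0,0,0,0.0475]],
])

```text
t: 22.2
eef_pos: [0.5844, 0.1612, 0.1065]
ee_rot: [3.141, -0.001, -2.471]
force: [-1.0, 0.0, -0.3]
width: 0.044
gripper_force: 0.0
```

Request:
apply_moves([
  [[0,0,0,0,0.0475],[0,0,0,0,0.0475],[0,0,0,0,0.0475],[0,0,0,0,0.0475],[0,0,0,0,0.0475],[0,0,0,0,0.0475],[0,0,0,0,0.0475],[0,0,0,0,0.0475],[0,0,0,0,0.0475],[0,0,0,0,0.0475],[0,0,0,0,0.0475],[0,0,0,0,0.0475]],
])

```text
t: 23.4
eef_pos: [0.5844, 0.1612, 0.1064]
ee_rot: [3.14, 0.001, -0.68]
force: [-0.4, -0.4, 0.2]
width: 0.0437
gripper_force: 0.0
```

Request:
apply_moves([
  [[0,0,0,0,0.0475],[0,0,0,0,0.0475],[0,0,0,0,0.0475],[0,0,0,0,0.0475],[0,0,0,0,0.0475],[0,0,0,0,0.0475],[0,0,0,0,0.0475],[0,0,0,0,0.0475],[0,0,0,0,0.0475],[0,0,0,0,0.0475],[0,0,0,0,0.0475],[0,0,0,0,0.0475]],
])

```text
t: 24.6
eef_pos: [0.5844, 0.1612, 0.1064]
ee_rot: [-3.141, 0.001, 1.111]
force: [-0.8, 0.7, 0.5]
width: 0.0436
gripper_force: 0.0
```

Request:
apply_moves([
  [[0,0,0,0,0.0475],[0,0,0,0,0.0475],[0,0,0,0,0.0475],[0,0,0,0,0.0475],[0,0,0,0,0.0475],[0,0,0,0,0],[1,0,0,0,0],[1,0,0,0,0],[1,0,0,0,0],[1,0,0,0,0],[1,0,0,0,0],[1,0,0,0,0]],
])

```text
t: 25.8
eef_pos: [0.5865, 0.1622, 0.107]
ee_rot: [3.139, -0.0, 1.849]
force: [7.1, -0.0, -4.0]
width: 0.0294
gripper_force: 25.0
```

Request:
apply_moves([
  [[1,0.01,0.003,-0.0006,-0.0475],[1,0,0,-0.0006,-0.0475],[1,0,0,-0.0006,-0.0475],[1,0,0,-0.0006,-0.0475],[1,0,0,-0.0006,-0.0475],[1,0,0,-0.0006,-0.0475],[1,0,0,-0.0006,-0.0475],[1,0,0,-0.0006,-0.0475],[1,0,0,-0.0006,-0.0475],[1,0,0,-0.0006,-0.0475],[1,0,0,-0.0006,-0.0475],[1,0,0,-0.0006,-0.0475]],
])

```text
t: 27.0
eef_pos: [0.5841, 0.1646, 0.1054]
ee_rot: [-3.138, 0.003, 0.051]
force: [-16.5, 14.6, 9.6]
width: 0.0294
gripper_force: 25.0
```

Request:
apply_moves([
  [[1,0,0,-0.0006,-0.0475],[1,0,0,-0.0006,-0.0475],[1,0,0,-0.0006,-0.0475],[1,0,0,-0.0006,-0.0475],[1,0,0,-0.0006,-0.0475],[1,0,0,-0.0006,-0.0475],[1,0,0,-0.0006,-0.0475],[1,0,0,-0.0006,-0.0475],[1,0,0,-0.0006,-0.0475],[1,0,0,-0.0006,-0.0475],[1,0,0,-0.0006,-0.0475],[1,0,0,-0.0006,-0.0475]],
])

```text
t: 28.2
eef_pos: [0.5871, 0.167, 0.1044]
ee_rot: [-3.14, 0.007, -1.738]
force: [-6.4, 19.8, 0.9]
width: 0.029
gripper_force: 25.0
```

Request:
apply_moves([
  [[1,0,0,-0.0006,-0.0475],[1,0,0,-0.0006,-0.0475],[1,0,0,-0.0006,-0.0475],[1,0,0,-0.0006,-0.0475],[1,0,0,-0.0006,-0.0475],[1,0,0,-0.0006,-0.0475],[1,0,0,-0.0006,-0.0475],[1,0,0,-0.0006,-0.0475],[1,0,0,-0.0006,-0.0475]],
])

```text
t: 29.1
eef_pos: [0.589, 0.1649, 0.1034]
ee_rot: [3.138, 0.005, -3.081]
force: [5.6, 6.6, -4.0]
width: 0.0292
gripper_force: 25.0
```

Run:
```python
from meas import *
st();print(arm.get_state()['moment'],arm.get_state()['joint_efforts'])
```

```text
{'t': 29.1, 'q': [0.5916, 0.3807, -0.3168, -0.0007, -0.8675, -2.1014], 'eef_pos': [0.589, 0.1649, 0.1034], 'ee_rot': [3.1382, 0.0048, -3.081], 'force': [5.5745, 6.6322, -4.0432], 'width': 0.0292, 'gripper_force': 24.9743}
[ 2.49452687 -1.95045322 -0.01751132] [ -3.24182913 -55.83980441  19.93412197   5.95063403  -2.93664113
   2.43806496]
```

Request:
apply_moves([
  [[1,0,0,-0.0006,-0.0475],[1,0,0,-0.0006,-0.0475],[1,0,0,-0.0006,-0.0475],[1,0,0,-0.0006,-0.0475],[1,0,0,-0.0006,-0.0475]],
])

```text
t: 29.6
eef_pos: [0.5878, 0.1637, 0.103]
ee_rot: [3.139, 0.001, 2.457]
force: [2.0, 2.0, 2.3]
width: 0.0292
gripper_force: 25.0
```

Run:
```python
from meas import *
st();print(arm.get_state()['moment'],arm.get_state()['joint_efforts'])
```

```text
{'t': 29.6, 'q': [0.5913, 0.3805, -0.3185, -0.0002, -0.869, -2.8468], 'eef_pos': [0.5878, 0.1637, 0.103], 'ee_rot': [3.1388, 0.0007, 2.4568], 'force': [2.0475, 2.0235, 2.2934], 'width': 0.0292, 'gripper_force': 24.992}
[ 0.54276973 -0.95820069  0.52332992] [ -2.70597272 -52.85881519  21.58460319   5.29201135  -0.83151139
   1.93284921]
```

The moment jumped to 0.5 N·m, which suggests the stop. I'll confirm with a short regrip stroke.

Request:
apply_moves([
  [[0,0,0,0,0],[0,0,0,0,0],[0,0,0,0,0],[0,0,0,0,0.0475],[0,0,0,0,0.0475],[0,0,0,0,0.0475],[0,0,0,0,0.0475],[0,0,0,0,0.0475],[0,0,0,0,0.0475],[0,0,0,0,0.0475],[0,0,0,0,0.0475]],
])

```text
t: 30.7
eef_pos: [0.5867, 0.1618, 0.102]
ee_rot: [-3.142, -0.001, -2.618]
force: [-0.5, -0.3, -0.2]
width: 0.0439
gripper_force: 0.0
```

Request:
apply_moves([
  [[1,0,0,0,0],[1,0,0,0,0],[1,0,0,0,0],[1,0,0,0,0],[1,0,0,0,0],[1,0,0,0,0],[1,0,0,0,-0.0475],[1,0,0,0,-0.0475]],
])

```text
t: 31.5
eef_pos: [0.584, 0.1639, 0.1019]
ee_rot: [3.139, -0.004, -2.933]
force: [-12.8, 13.1, 5.8]
width: 0.0295
gripper_force: 25.0
```

Run:
```python
from meas import *
st();print(arm.get_state()['moment'])
```

```text
{'t': 31.5, 'q': [0.5931, 0.3798, -0.3208, -0.0049, -0.8729, -1.9525], 'eef_pos': [0.584, 0.1639, 0.1019], 'ee_rot': [3.1392, -0.004, -2.9333], 'force': [-12.7859, 13.1022, 5.7915], 'width': 0.0295, 'gripper_force': 25.0097}
[5.00334701 4.49216401 0.49106913]
```

Request:
apply_moves([
  [[1,0,0,0,-0.0475],[1,0,0,0,-0.0475]],
])

```text
t: 31.7
eef_pos: [0.5857, 0.1647, 0.102]
ee_rot: [3.139, -0.001, 3.052]
force: [-5.8, 10.7, 0.6]
width: 0.0294
gripper_force: 25.0
```

Run:
```python
from meas import *
st();print(arm.get_state()['moment'])
```

```text
{'t': 31.7, 'q': [0.593, 0.3805, -0.3197, -0.0038, -0.8698, -2.2512], 'eef_pos': [0.5857, 0.1647, 0.102], 'ee_rot': [3.1389, -0.0012, 3.0518], 'force': [-5.7978, 10.7413, 0.5768], 'width': 0.0294, 'gripper_force': 24.9932}
[4.35114238 1.90113375 0.47526485]
```

The moment holds at about 0.48 N·m with the fingers slipping, so the screw is on its stop. Release, rise and go over to the sleeves.

Request:
apply_moves([
  [[-1,0,0,0,0],[-1,0,0,0,0],[-1,0,0,0,0],[-1,0,0,0,0],[-1,0,0,0.1,0],[-1,0,0,0.2,0],[-1,0,0,0.2,0],[-1,-0.08,-0.07,0,0.0475],[-1,-0.08,-0.07,0,0.0475],[-1,-0.08,-0.07,0,0.0475],[-1,-0.08,-0.07,0,0.0475],[-1,-0.08,-0.07,0,0.0475]],
])

```text
t: 32.9
eef_pos: [0.5063, 0.0913, 0.2023]
ee_rot: [-3.141, 0.0, -2.471]
force: [0.1, -0.6, 0.5]
width: 0.0875
gripper_force: 0.0
```

Request:
apply_moves([
  [[-1,-0.08,-0.07,0,0.0475],[-1,-0.08,-0.07,0,0.0475],[-1,-0.08,-0.07,0,0.0475],[-1,0,0,-0.1,0.0475],[-1,0,0,-0.1,0.0475],[-1,0,0,-0.1,0.0475],[-1,0,0,0,0],[-1,0,0,0,0],[-1,0,0,0,0]],
])

```text
t: 33.8
eef_pos: [0.4597, 0.0505, 0.1433]
ee_rot: [-3.14, 0.0, -1.585]
force: [0.5, -0.1, 0.4]
width: 0.0876
gripper_force: 0.0
```

Run:
```python
from meas import *
st();a=grab('top');b=grab('scene')
for f in(a,b):
    for c,s in blobs(orange(f),40,250): print(c.round(1),s,ray(f,*c,.018).round(4))
A=cv2.resize(a['image'][130:250,275:385],None,fx=3,fy=3,interpolation=2);B=cv2.resize(b['image'][145:285,250:360],None,fx=3,fy=3,interpolation=2)
cv2.imwrite('pics/6.png',cv2.hconcat([A,B[:360]]))
```

```text
{'t': 33.8, 'q': [0.5373, 0.1078, -0.5893, 0.0005, -0.8723, -0.5516], 'eef_pos': [0.4597, 0.0505, 0.1433], 'ee_rot': [-3.1402, 0.0004, -1.5847], 'force': [0.5069, -0.0867, 0.399], 'width': 0.0876, 'gripper_force': 0.0}
[ 97.5 192.1] 173 [0.508  0.8182 0.018 ]
[243.  124.2] 244 [0.7358 0.6219 0.018 ]
[160.1 131. ] 83 [0.4989 0.8061 0.018 ]
[331.9 146.1] 214 [0.8489 0.2826 0.018 ]
[352.5 162.9] 43 [0.8196 0.1681 0.018 ]
[282.7 237.4] 136 [0.4311 0.0873 0.018 ]
[322.3 256.8] 160 [ 0.4519 -0.0348  0.018 ]
```

View pics/6.png

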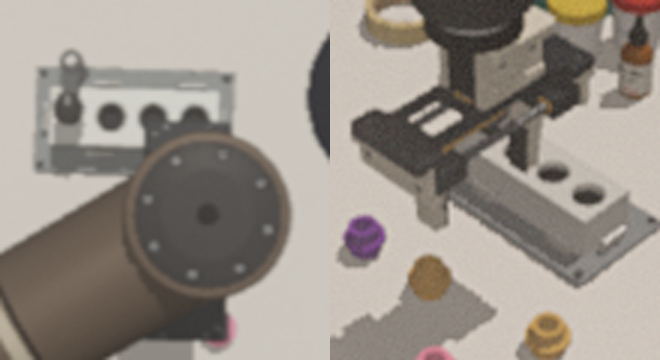

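Sleeve 1 has been knocked aside: the scene view now shows it at (283,237), in shadow. Sleeve 2 hasn't moved, so I'll take it first. I'll squeeze it once along y to centre it, then grip it along x.

Request:
apply_moves([
  [[-1,0,-0.043,0,0.0455],[-1,-0.004,-0.043,0,0.0455],[-1,-0.004,-0.043,0,0.0455],[-1,-0.004,-0.043,0,0.0455],[-1,-0.004,-0.043,0,0.0455],[-1,-0.004,-0.043,0,0.0455],[-1,-0.004,-0.043,-0.05,0.0455],[-1,-0.004,-0.043,-0.1,0.0455],[-1,-0.004,-0.043,-0.1,0.0455],[-1,-0.004,-0.038,-0.1,0.0455],[-1,0,0,0,0.0425],[-1,0,0,0,0]],
])

```text
t: 35.1
eef_pos: [0.4519, -0.0349, 0.0723]
ee_rot: [3.141, 0.0, -0.018]
force: [1.0, 0.2, 0.7]
width: 0.0876
gripper_force: 0.0
```

Run:
```python
from meas import *
st();b=grab('scene')
for f in(b,):
    for c,s in blobs(orange(f),40,250): print(c.round(1),s,ray(f,*c,.018).round(4))
cv2.imwrite('pics/7.png',cv2.resize(b['image'][190:300,245:385],None,fx=4,fy=4,interpolation=2))
```

```text
{'t': 35.1, 'q': [0.36, 0.1989, -0.691, 0.0002, -0.6812, 1.1927], 'eef_pos': [0.4519, -0.0349, 0.0723], 'ee_rot': [3.1414, 0.0003, -0.018], 'force': [1.0116, 0.1969, 0.6663], 'width': 0.0876, 'gripper_force': 0.0}
[242.3 124.7] 219 [0.7315 0.6211 0.018 ]
[159.5 131.5] 79 [0.4956 0.8048 0.018 ]
[352.  162.7] 52 [0.8196 0.1701 0.018 ]
[282.7 237.2] 141 [0.4315 0.0879 0.018 ]
[322.3 256.8] 162 [ 0.4519 -0.0347  0.018 ]
```

View pics/7.png

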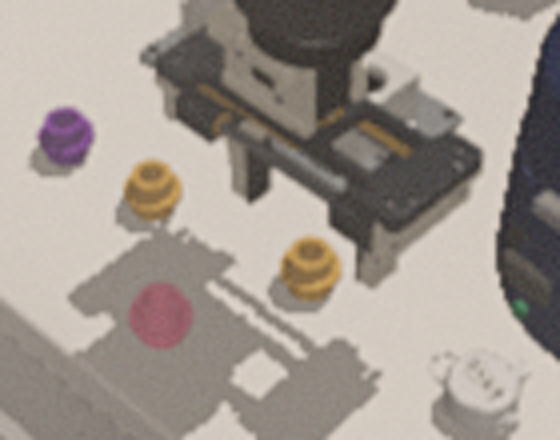

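Sleeve 1 stands upright at its new spot, (152,190) in the crop. Sleeve 2 is between the fingers.

Request:
apply_moves([
  [[-1,0,0,-0.08,0],[-1,0,0,-0.05,0],[-1,0,0,-0.02,0],[-1,0,0,0,0],[0,0,0,0,0],[0,0,0,0,0],[0,0,0,0,0],[1,0,0,0,0],[1,0,0,0,0],[1,0,0,0,0],[1,0,0,0,0],[1,0,0,0,0]],
], force=8)

```text
t: 36.35
eef_pos: [0.4518, -0.0347, 0.0423]
ee_rot: [-3.142, -0.0, -0.018]
force: [-0.4, 0.9, 0.4]
width: 0.0293
gripper_force: 0.3
```

Request:
apply_moves([
  [[1,0,0,0,0],[1,0,0,0,0],[1,0,0,0,0]],
])

```text
t: 36.65
eef_pos: [0.4518, -0.0347, 0.0423]
ee_rot: [-3.142, -0.0, -0.018]
force: [0.1, 0.6, -0.1]
width: 0.027
gripper_force: 8.0
```

Request:
apply_moves([
  [[-0.2,0,0,0,0],[-0.2,0,0,0,0],[-0.2,0,0,0,0],[-0.2,0,0,0,-0.0457],[-0.2,0,0,0,-0.0457],[-0.2,0,0,0,-0.0457],[-0.2,0,0,0,-0.0457],[-0.2,0,0,0,-0.0457],[-0.2,0,0,0,-0.0457],[-0.2,0,0,0,-0.0457],[-0.2,0,0,0,-0.0457],[-0.2,0,0,0,-0.0457]],
])

```text
t: 37.85
eef_pos: [0.4517, -0.0347, 0.0423]
ee_rot: [3.142, 0.0, -1.316]
force: [-0.1, 0.2, -0.5]
width: 0.0525
gripper_force: 0.0
```

Request:
apply_moves([
  [[-0.2,0,0,0,-0.0457],[-0.2,0,0,0,-0.0453],[-0.2,0,0,0,0],[1,0,0,0,0],[1,0,0,0,0],[1,0,0,0,0],[1,0,0,0,0],[1,0,0,0,0],[1,0,0,0,0],[1,0,0,0,0],[1,0,0,0,0]],
], force=30)

```text
t: 38.95
eef_pos: [0.4518, -0.0347, 0.0423]
ee_rot: [-3.141, 0.0, -1.596]
force: [1.0, 0.4, 0.1]
width: 0.0269
gripper_force: 30.0
```

Run:
```python
from meas import *
st()
```

```text
{'t': 38.95, 'q': [0.3604, 0.2512, -0.7217, 0.0001, -0.5977, -0.3859], 'eef_pos': [0.4518, -0.0347, 0.0423], 'ee_rot': [-3.1414, 0.0, -1.5963], 'force': [0.9758, 0.4383, 0.0606], 'width': 0.0269, 'gripper_force': 29.9999}
```

Sleeve 2 is gripped and centred. Lift it over bore 1.

Request:
apply_moves([
  [[1,0,0,0.1,0],[1,0,0,0.15,0],[1,0,0,0.15,0],[1,0.1,0.05,0.05,0],[1,0.12,0.07,0,0],[1,0.12,0.07,0,0],[1,0.12,0.07,0,0],[1,0.12,0.06,0,0],[1,0.065,0.025,0,0],[1,0,0,0,0],[1,0,0,0,0],[1,0,0,0,0]],
])

```text
t: 40.15
eef_pos: [0.5796, 0.0337, 0.1321]
ee_rot: [3.141, -0.0, -1.597]
force: [0.5, -0.4, -0.8]
width: 0.0271
gripper_force: 30.0
```

Run:
```python
from meas import *
st();a=grab('top');b=grab('scene')
p=arm.get_state()['eef_pos']
for c,s in blobs(orange(b),40,250): print(c.round(1),s,ray(b,*c,p[2]-.0423+.018).round(4),ray(b,*c,.018).round(4))
g,tr=up(b,(300,180,360,230));gray=cv2.cvtColor(g,6)
for c,s in blobs(gray<80,300,9000): print('dark',np.round(tr(c),1),s,ray(b,*tr(c),.053).round(4))
cv2.imwrite('pics/8.png',cv2.resize(b['image'][120:260,270:390],None,fx=4,fy=4,interpolation=2))
```

```text
{'t': 40.15, 'q': [0.3946, 0.3073, -0.352, -0.0004, -0.9124, -0.4204], 'eef_pos': [0.5796, 0.0337, 0.1321], 'ee_rot': [3.1406, -0.0001, -1.5968], 'force': [0.5144, -0.4382, -0.8487], 'width': 0.0271, 'gripper_force': 29.9995}
[243.1 124.2] 241 [0.6428 0.493  0.1082] [0.7358 0.6216 0.018 ]
[162.3 130.7] 70 [0.4387 0.6528 0.1082] [0.5056 0.8018 0.018 ]
[338.2 194.8] 91 [0.5798 0.0269 0.1082] [0.6647 0.0958 0.018 ]
[282.8 237.4] 137 [0.3725 0.0192 0.1082] [0.431  0.0872 0.018 ]
dark [302.  185.2] 2378 [0.593  0.1743 0.053 ]
dark [323.3 181.8] 4852 [0.6476 0.14   0.053 ]
dark [339.7 183.7] 4499 [0.6732 0.0989 0.053 ]
dark [312.6 195.7] 1472 [0.5797 0.1191 0.053 ]
dark [323.9 203. ] 1941 [0.5779 0.0746 0.053 ]
dark [335.4 210.5] 2140 [0.5763 0.0311 0.053 ]
```

View pics/8.png

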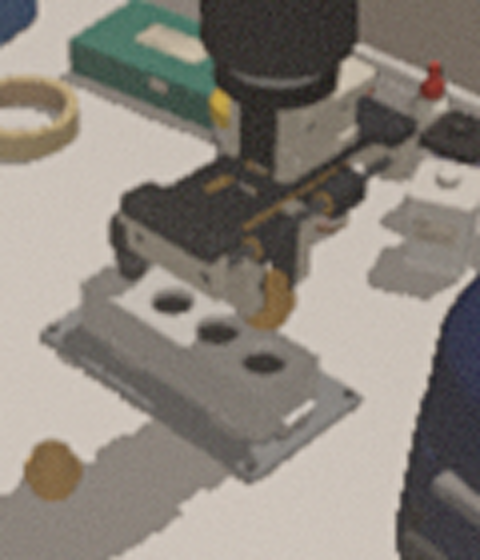

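The sleeve hangs over bore 1, whose mouth is at (265,362) in the crop. Lower it and feel for contact.

Request:
apply_moves([
  [[1,0,0,-0.08,0],[1,0,0,-0.06,0],[1,0,0,-0.03,0],[1,0,0,-0.01,0],[1,0,0,0,0]],
])

```text
t: 40.75
eef_pos: [0.5807, 0.0342, 0.0961]
ee_rot: [3.141, -0.0, -1.596]
force: [-0.3, 0.4, -0.3]
width: 0.0265
gripper_force: 30.0
```

Request:
apply_moves([
  [[1,0,0,-0.005,0],[1,0,0,-0.005,0],[1,0,0,-0.005,0],[1,0,0,0,0]],
])

```text
t: 41.15
eef_pos: [0.5808, 0.0343, 0.0933]
ee_rot: [-3.141, 0.0, -1.596]
force: [-0.2, -0.6, -0.7]
width: 0.0269
gripper_force: 30.0
```

Request:
apply_moves([
  [[1,0,0,-0.005,0],[1,0,0,-0.005,0],[1,0,0,-0.005,0],[1,0,0,-0.005,0],[1,0,0,0,0]],
])

```text
t: 41.65
eef_pos: [0.5807, 0.0342, 0.0891]
ee_rot: [3.141, -0.0, -1.596]
force: [0.5, -0.4, -1.0]
width: 0.0269
gripper_force: 30.0
```

Request:
apply_moves([
  [[1,0,0,-0.005,0],[1,0,0,-0.005,0],[1,0,0,0,0]],
])

```text
t: 41.95
eef_pos: [0.5808, 0.0343, 0.0873]
ee_rot: [-3.141, 0.0, -1.596]
force: [-1.5, -0.0, -0.3]
width: 0.027
gripper_force: 30.0
```

In the bore with no resistance, now at the ring. Press with more grip.

Request:
apply_moves([
  [[1,0,0,0,0],[1,0,0,-0.01,0],[1,0,0,-0.01,0],[1,0,0,0,0]],
], force=60)

```text
t: 42.35
eef_pos: [0.5808, 0.0343, 0.0839]
ee_rot: [-3.141, -0.0, -1.596]
force: [-1.7, 0.1, 5.5]
width: 0.026
gripper_force: 60.0
```

Request:
apply_moves([
  [[1,0,0,-0.01,0],[1,0,0,0,0]],
])

```text
t: 42.55
eef_pos: [0.5808, 0.0343, 0.082]
ee_rot: [-3.141, -0.0, -1.596]
force: [-2.8, -0.2, 6.5]
width: 0.026
gripper_force: 60.0
```

Request:
apply_moves([
  [[1,0,0,-0.01,0],[1,0,0,0,0]],
])

```text
t: 42.75
eef_pos: [0.5809, 0.0342, 0.0812]
ee_rot: [-3.141, -0.0, -1.596]
force: [-7.2, 1.4, 17.2]
width: 0.0261
gripper_force: 60.0
```

Request:
apply_moves([
  [[1,0,0,-0.006,0],[1,0,0,0,0]],
])

```text
t: 42.95
eef_pos: [0.5809, 0.0343, 0.0811]
ee_rot: [-3.14, -0.0, -1.595]
force: [-11.1, 1.2, 26.7]
width: 0.0263
gripper_force: 60.0
```

Request:
apply_moves([
  [[-0.2,0,0,0.006,0],[-0.2,0,0,0,0],[-0.2,0,0,0,0],[-0.2,0,0,0,0],[-1,0,0,0.1,0],[-1,0,0,0.15,0],[-1,0,0,0.15,0],[-1,-0.15,0.05,0.1,0],[-1,-0.2,0.07,0,0],[-1,-0.2,0.07,0,0],[-1,-0.2,0.07,0,0],[-1,0,0,0,0]],
])

```text
t: 44.15
eef_pos: [0.4269, 0.0865, 0.1792]
ee_rot: [3.141, 0.001, -1.595]
force: [0.9, -0.3, 0.7]
width: 0.0877
gripper_force: 0.0
```

Run:
```python
from meas import *
st();a=grab('top');b=grab('scene')
for f,z in((a,.018),(b,.018)):
    for c,s in blobs(orange(f),40,250): print(c.round(1),s,ray(f,*c,z).round(4),ray(f,*c,.059).round(4))
cv2.imwrite('pics/9.png',cv2.resize(b['image'][130:260,260:390],None,fx=4,fy=4,interpolation=2))
```

```text
{'t': 44.15, 'q': [0.6548, 0.0183, -0.5898, -0.0014, -0.963, -0.6778], 'eef_pos': [0.4269, 0.0865, 0.1792], 'ee_rot': [3.1407, 0.0007, -1.5946], 'force': [0.9091, -0.3131, 0.7417], 'width': 0.0877, 'gripper_force': 0.0}
[339.7 169.3] 85 [0.5857 0.0319 0.018 ] [0.5803 0.0338 0.059 ]
[ 97.4 192.1] 175 [0.5079 0.8186 0.018 ] [0.5052 0.7928 0.059 ]
[241.2 124.3] 214 [0.7306 0.6262 0.018 ] [0.6885 0.5675 0.059 ]
[159.8 130.9] 85 [0.4986 0.8076 0.018 ] [0.4685 0.7396 0.059 ]
[331.9 146.1] 218 [0.8487 0.2828 0.018 ] [0.8006 0.2418 0.059 ]
[352.5 162.7] 43 [0.8206 0.1687 0.018 ] [0.7739 0.1336 0.059 ]
[335.9 207.8] 119 [0.616  0.0626 0.018 ] [0.5799 0.033  0.059 ]
[282.8 237. ] 141 [0.432  0.0882 0.018 ] [0.4053 0.0572 0.059 ]
```

View pics/9.png

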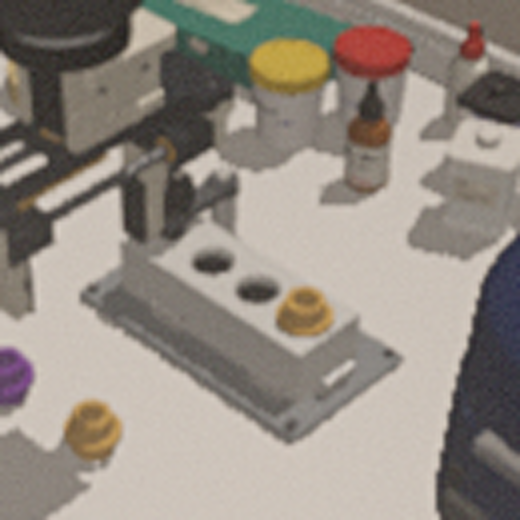

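Sleeve 2 is home in bore 1, shoulder flush. Sleeve 1 gets the same two-way grip, with limited opening because the purple decoy is close.

Request:
apply_moves([
  [[-0.2,0.0235,0.0065,0,0.0457],[-0.2,0,0,0,0.0457],[-0.2,0,0,0,0.0457],[-0.2,0,0,0,0.0457],[-0.2,0,0,0,0.0457],[-0.2,0,0,0,0.0457],[-0.2,0,0,-0.1,0.0457],[-0.2,0,0,-0.1,0.0457],[-0.2,0,0,-0.1,0.0457],[-0.2,0,0,-0.1,0.0457],[-0.2,0,0,-0.05,0.045],[-0.2,0,0,0,0]],
], force=8)

```text
t: 45.45
eef_pos: [0.4355, 0.0867, 0.0875]
ee_rot: [3.139, 0.003, -0.018]
force: [0.4, -0.0, -0.1]
width: 0.0529
gripper_force: 0.0
```

Run:
```python
from meas import *
st();b=grab('scene')
for c,s in blobs(orange(b),40,250): print(c.round(1),s,ray(b,*c,.018).round(4))
```

```text
{'t': 45.45, 'q': [0.6432, 0.1614, -0.691, 0.0, -0.7222, 0.9091], 'eef_pos': [0.4355, 0.0867, 0.0875], 'ee_rot': [3.1392, 0.003, -0.0184], 'force': [0.4206, -0.0132, -0.1026], 'width': 0.0529, 'gripper_force': 0.0}
[242.3 124.3] 236 [0.7331 0.6229 0.018 ]
[159.5 130.9] 88 [0.498  0.8083 0.018 ]
[332.  146.1] 218 [0.849  0.2826 0.018 ]
[352.2 162.5] 46 [0.8204 0.1701 0.018 ]
[335.8 207.8] 121 [0.616  0.0629 0.018 ]
[282.7 237.2] 145 [0.4314 0.0879 0.018 ]
```

Request:
apply_moves([
  [[-0.2,-0.019,0.004,-0.08,0],[-0.2,0,0,-0.08,0],[-0.2,0,0,-0.05,0],[-0.2,0,0,-0.01,0],[-0.2,0,0,0,0],[-0.2,0,0,0,0]],
])

```text
t: 46.1
eef_pos: [0.4322, 0.0886, 0.0459]
ee_rot: [-3.141, -0.001, -0.02]
force: [-0.8, 0.7, 0.3]
width: 0.0527
gripper_force: 0.0
```

Request:
apply_moves([
  [[1,0,0,0,0],[1,0,0,0,0],[1,0,0,0,0],[1,0,0,0,0],[1,0,0,0,0],[1,0,0,0,0],[1,0,0,0,0],[1,0,0,0,0],[1,0,0,0,0]],
])

```text
t: 47.0
eef_pos: [0.4318, 0.0885, 0.0454]
ee_rot: [-3.141, -0.0, -0.019]
force: [-0.7, -0.2, 5.9]
width: 0.0274
gripper_force: 8.0
```

Request:
apply_moves([
  [[-0.2,0,0,0,0],[-0.2,0,0,0,0],[-0.2,0,0,0,0],[-0.2,0,0,0,-0.0457],[-0.2,0,0,0,-0.0457],[-0.2,0,0,0,-0.0457],[-0.2,0,0,0,-0.0457],[-0.2,0,0,0,-0.0457],[-0.2,0,0,0,-0.0457],[-0.2,0,0,0,-0.0457],[-0.2,0,0,0,-0.0457],[-0.2,0,0,0,-0.0457]],
])

```text
t: 48.2
eef_pos: [0.4316, 0.0883, 0.0451]
ee_rot: [3.141, -0.0, -1.318]
force: [1.0, -0.6, 0.5]
width: 0.0527
gripper_force: 0.0
```

Request:
apply_moves([
  [[-0.2,0,0,0,-0.0457],[-0.2,0,0,0,-0.045],[-0.2,0,0,0,0],[-0.2,0,0,0,0]],
])

```text
t: 48.6
eef_pos: [0.4316, 0.0883, 0.0452]
ee_rot: [3.141, -0.0, -1.592]
force: [0.4, 0.0, -0.3]
width: 0.0523
gripper_force: 0.0
```

Run:
```python
from meas import *
st();b=grab('scene')
for c,s in blobs(orange(b),40,250): print(c.round(1),s,ray(b,*c,.018).round(4))
```

```text
{'t': 48.6, 'q': [0.6523, 0.2285, -0.7458, -0.0, -0.5967, -0.6737], 'eef_pos': [0.4316, 0.0883, 0.0452], 'ee_rot': [3.1414, -0.0001, -1.5922], 'force': [0.407, 0.0283, -0.2824], 'width': 0.0523, 'gripper_force': 0.0}
[159.8 131.1] 94 [0.4979 0.8061 0.018 ]
[243.  128.8] 69 [0.7143 0.5959 0.018 ]
[331.9 146.1] 217 [0.8487 0.2826 0.018 ]
[352.1 162.6] 49 [0.82   0.1702 0.018 ]
[335.8 207.7] 122 [0.6161 0.0631 0.018 ]
[283.2 237.3] 138 [0.4321 0.0866 0.018 ]
```

Request:
apply_moves([
  [[-0.2,0,0,-0.008,-0.0013],[-0.2,0,0,-0.006,0],[-0.2,0,0,0,0],[1,0,0,0,0],[1,0,0,0,0],[1,0,0,0,0],[1,0,0,0,0],[1,0,0,0,0],[1,0,0,0,0],[1,0,0,0,0],[1,0,0,0,0],[1,0,0,0,0]],
], force=30)

```text
t: 49.85
eef_pos: [0.4318, 0.0884, 0.0425]
ee_rot: [-3.141, 0.0, -1.6]
force: [0.4, 0.9, 1.0]
width: 0.0267
gripper_force: 30.0
```

Request:
apply_moves([
  [[1,0,0,0.1,0],[1,0,0,0.15,0],[1,0,0,0.15,0],[1,0.09,-0.01,0.06,0],[1,0.14,-0.01,0,0],[1,0.14,-0.01,0,0],[1,0.14,-0.01,0,0],[1,0.14,-0.01,0,0],[1,0.1,0,0,0],[1,0,0,0,0],[1,0,0,0,0],[1,0,0,0,0]],
])

```text
t: 51.05
eef_pos: [0.5806, 0.0782, 0.1341]
ee_rot: [3.14, -0.0, -1.601]
force: [0.3, 0.2, -1.5]
width: 0.027
gripper_force: 30.0
```

Request:
apply_moves([
  [[1,0,0,-0.08,0],[1,0,0,-0.06,0],[1,0,0,-0.03,0],[1,0,0,0,0],[1,0,0,0,0]],
])

```text
t: 51.55
eef_pos: [0.5817, 0.0784, 0.1007]
ee_rot: [-3.142, -0.0, -1.6]
force: [-0.6, 0.5, -0.6]
width: 0.0265
gripper_force: 30.0
```

Aligned to (0.5817, 0.0784) against a target of (0.5819, 0.0783). Lower further.

Request:
apply_moves([
  [[1,0,0,-0.02,0],[1,0,0,-0.01,0],[1,0,0,-0.005,0],[1,0,0,0,0]],
])

```text
t: 51.95
eef_pos: [0.5816, 0.0783, 0.0934]
ee_rot: [3.141, -0.0, -1.601]
force: [0.1, 0.2, -0.9]
width: 0.027
gripper_force: 30.0
```

Request:
apply_moves([
  [[1,0,0,-0.005,0],[1,0,0,-0.005,0],[1,0,0,-0.005,0],[1,0,0,0,0]],
])

```text
t: 52.35
eef_pos: [0.5816, 0.0783, 0.0903]
ee_rot: [3.141, -0.0, -1.601]
force: [1.0, 0.6, -0.4]
width: 0.027
gripper_force: 30.0
```

Request:
apply_moves([
  [[1,0,0,-0.005,0],[1,0,0,-0.005,0],[1,0,0,-0.005,0],[1,0,0,0,0]],
], force=60)

```text
t: 52.75
eef_pos: [0.5817, 0.0783, 0.0876]
ee_rot: [-3.142, -0.0, -1.6]
force: [-0.5, 0.4, -0.4]
width: 0.026
gripper_force: 60.0
```

Request:
apply_moves([
  [[1,0,0,-0.01,0],[1,0,0,-0.01,0],[1,0,0,-0.005,0],[1,0,0,0,0]],
])

```text
t: 53.15
eef_pos: [0.5817, 0.0784, 0.0833]
ee_rot: [-3.141, -0.0, -1.6]
force: [-2.6, 0.4, 7.0]
width: 0.0264
gripper_force: 60.0
```

Request:
apply_moves([
  [[1,0,0,-0.008,0],[1,0,0,0,0]],
])

```text
t: 53.35
eef_pos: [0.5817, 0.0784, 0.0817]
ee_rot: [-3.141, -0.0, -1.6]
force: [-2.3, -0.1, 6.8]
width: 0.0262
gripper_force: 60.0
```

Request:
apply_moves([
  [[1,0,0,-0.006,0],[1,0,0,0,0]],
])

```text
t: 53.55
eef_pos: [0.5818, 0.0784, 0.0815]
ee_rot: [-3.141, -0.0, -1.6]
force: [-6.5, -0.2, 15.2]
width: 0.0257
gripper_force: 60.0
```

Request:
apply_moves([
  [[1,0,0,-0.009,0],[1,0,0,0,0]],
])

```text
t: 53.75
eef_pos: [0.5818, 0.0784, 0.0813]
ee_rot: [-3.14, -0.0, -1.599]
force: [-12.2, 0.2, 30.7]
width: 0.0263
gripper_force: 60.0
```

Request:
apply_moves([
  [[-0.2,0,0,0.009,0],[-0.2,0,0,0,0],[-0.2,0,0,0,0],[-0.2,0,0,0,0],[-1,0,0,0.1,0],[-1,0,0,0.15,0],[-1,0,0,0.2,0],[-1,0,0,0.2,0],[-1,-0.1,-0.15,0,0],[-1,-0.1,-0.25,0,0],[-1,-0.1,-0.25,0,0],[-1,-0.1,-0.25,0,0]],
])

```text
t: 54.95
eef_pos: [0.505, -0.0922, 0.2095]
ee_rot: [3.141, -0.0, -1.599]
force: [2.0, -0.3, 0.2]
width: 0.0875
gripper_force: 0.0
```

Request:
apply_moves([
  [[-1,-0.1,-0.25,0,0],[-1,-0.1,-0.25,0,0],[-1,0,-0.2,0,0],[-1,0,0,0,0],[-1,0,0,0,0]],
])

```text
t: 55.45
eef_pos: [0.4682, -0.2268, 0.2106]
ee_rot: [3.141, -0.003, -1.604]
force: [-4.4, -7.7, 7.9]
width: 0.0872
gripper_force: 5.3
```

Run:
```python
from meas import *
st();a=grab('top');b=grab('scene')
for f in(a,b):
    for c,s in blobs(orange(f),40,250): print(c.round(1),s,ray(f,*c,.059).round(4))
A=cv2.resize(a['image'][135:240,270:375],None,fx=4,fy=4,interpolation=2);B=cv2.resize(b['image'][150:255,260:365],None,fx=4,fy=4,interpolation=2)
cv2.imwrite('pics/10.png',cv2.resize(cv2.hconcat([A,B]),None,fx=.95,fy=.95))
```

```text
{'t': 55.45, 'q': [-0.0713, 0.1332, -0.3834, 0.0034, -1.0546, 0.0369], 'eef_pos': [0.4682, -0.2268, 0.2106], 'ee_rot': [3.141, -0.0029, -1.6035], 'force': [-4.4028, -7.7297, 7.899], 'width': 0.0872, 'gripper_force': 5.2753}
[325.5 168.7] 83 [0.5819 0.078  0.059 ]
[339.7 169.3] 85 [0.5803 0.0338 0.059 ]
[ 97.5 192.1] 175 [0.5054 0.7923 0.059 ]
[243.3 124.2] 238 [0.694  0.5624 0.059 ]
[160.2 130.8] 91 [0.4697 0.7387 0.059 ]
[331.9 146. ] 219 [0.8009 0.2417 0.059 ]
[352.3 162.5] 48 [0.7741 0.1348 0.059 ]
[324.1 200.4] 109 [0.5812 0.0771 0.059 ]
[335.9 207.8] 116 [0.5802 0.0331 0.059 ]
```

View pics/10.png

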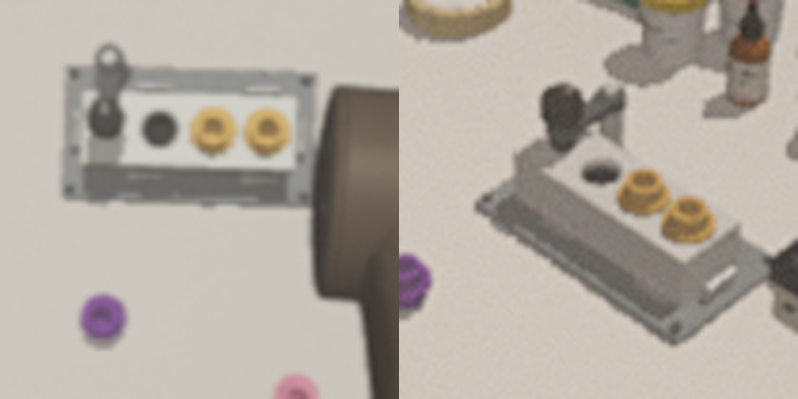

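Both sleeves are home and the clamp is in over the blank end. The gripper is lightly touching the blue appliance, so I'll back off.

Request:
apply_moves([
  [[-1,0.05,0.15,0.02,0],[-1,0.05,0.25,0,0],[-1,0,0.1,0.05,0],[-1,0,0,0,0],[-1,0,0,0,0]],
])

```text
t: 56.05
eef_pos: [0.4887, -0.1243, 0.2235]
ee_rot: [3.142, 0.0, -1.599]
force: [0.7, 0.7, -0.5]
width: 0.0876
gripper_force: 0.0
```

Run:
```python
from meas import *
st();b=grab('scene')
cv2.imwrite('pics/11.png',b['image'])
```

```text
{'t': 56.05, 'q': [0.141, 0.0955, -0.3944, -0.0001, -1.081, -0.1693], 'eef_pos': [0.4887, -0.1243, 0.2235], 'ee_rot': [3.1415, 0.0, -1.5991], 'force': [0.6869, 0.6532, -0.4678], 'width': 0.0876, 'gripper_force': 0.0}
```

View pics/11.png

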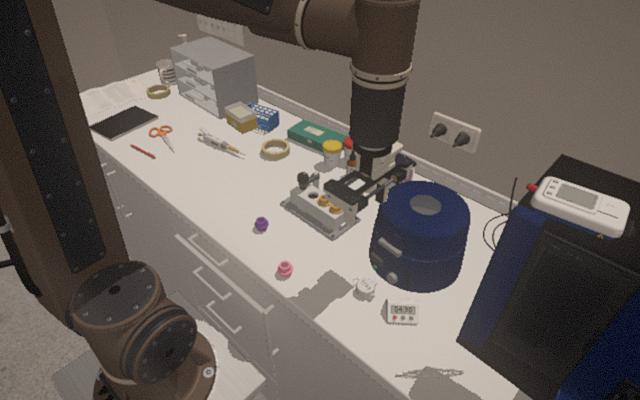

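The view is clear: nothing is touching the robot, the timer and tally counter haven't moved, both sleeves are seated and the clamp is in. Handing in.

```bash
python3 -c "
from station import arm
print(arm.job_done())"
```

```text
the job is handed in; nothing more can be done
None
```

I handed in the job: the block is in the nest, the clamp arm is on its stop with the knob screwed down to its stop, and both sleeves (only two were there) were then pressed home in bores 1 and 2. While retreating, the gripper touched the blue appliance (force about 12 N when read), and I backed it off; the timer and tally counter were not moved.

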